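# Unlock a terminator plug from the interpreting transmitter and pack it

## Robot

A 7-joint arm with a two-finger parallel gripper is mounted at the origin on the work surface. World frame = base frame: x ahead of the robot, y to its left, z up, the work surface at z = 0. Lengths are in mm, angles in rad, forces in N, time in s.
With the tool pointing down it reaches from about 425 to 1025 mm from the base axis. Payload 9.4 kg.
Tool frame: the origin (TCP) lies midway between the tips of the shut fingers; the grasp point (between the pads) lies 19 mm behind it; z points along the fingers, y is the line along which they close (so a half turn about z gives the same grasp; the last joint's range is limited). The gripper opens to 93 mm and grips with 3 to 60 N. Pads are 15 mm wide; open, the fingers measure 128 mm over their backs; the gripper's body (75 mm by 188 mm) begins 65 mm behind the grasp point.
Start: joints at [-1.375, 0.599, -0.003, 1.599, 0.002, 0.943, -0.08], TCP at [195.341, 698.188, 218.618] pointing down, gripper open.
Joint ranges: [-2.57, 2.57], [-0.35, 1.97], [-1.29, 1.29], [0.11, 2.56], [-1.05, 4.19], [0.11, 1.86], [-2.63, 2.63]. Speed limits (rad/s): [2.22, 2.22, 3.01, 3.01, 3.14, 3.14, 3.14].

## Interface

Orientations are given as a unit quaternion [x, y, z, w].
In Python, from station import arm gives the robot as it stands.
- The arm moves only by the tool apply_moves, never from a script. Its argument "targets" is one flat list of numbers, 6 for each row, row after row: the shift along the tool's x, y, z in m, then the turn, a rotation vector about the tool's x, y, z in rad. A call has 1 to 8 rows; each row shifts and turns the commanded pose from where the row before left it, along the tool's axes as they then stand; what a row does not reach is not made up. A row lasts 1/12 s, in which the tool goes at most 41.7 mm and 7.16 degrees, less where a joint would pass 70% of its speed; a pose out of reach is approached as far as the arm can. A call with a gripper value outside its range is refused whole. "fingers" is the gripper's target within -1 to 1 (fully open at 1, half-way at 0, shut at -1), set as the call begins (left out, the last holds). The fingers move at their own pace and stop on an object; the grip force is fixed at half the most. Time passes only in rows, so rows that do not move let the fingers close. It gives the time, the measured TCP pose, the force, the opening and the grip force at its end, in the units of the state.
- arm.state(): the state, without advancing time (a new reading comes with each control period).
- arm.grab_frame(name): name is "side" or "top" or "wrist"; returns a dict with "image" (480x640x3 uint8, red, green, blue), "fx", "fy", "cx", "cy" (pixels), "R" (3x3) and "t" (3): a world point X has camera coordinates R X + t; the wrist camera has in their place "tool_from_camera" (4x4, takes a point from camera to tool coordinates, whose origin is the TCP and whose axes are the flange's). Camera axes: x right, y down, z forward; pixel columns grow to the right and rows downward; lengths in mm; the calibration is good to about 2 mm. A picture is of the moment at which its call begins: read the wrist's pose just before it. There is no depth.
- arm.finish_job(): hands the job in; it is judged then, once.
Trained networks look in a picture, given as the dict that the camera call returned (one of the last four; its "shot" number tells which), for a name from the list of things; names that differ only in an ending like _2 or _b are one class to them, and where a whole thing is asked for, a point or a joint stands for the part that bears it (a point fixed in the world has none). Each returns a list of dicts, best first, with "conf" (0 to 1); they miss things now and then, are a little off and sometimes report something else, mostly with a low value. They report only what shows in the picture. A call takes as long as a camera call.
- arm.trace(picture, query): "region" (480x640 bool, what is visible of it) and "rect" ([left, top, right, bottom] as shares, 0 to 1, of the picture: columns of its width, rows of its height, round what is visible of it).
- arm.mark_of(picture, query): "xy" ([column, row] as shares, 0 to 1, of the picture: columns of its width, rows of its height: a listed point, or the origin of a listed thing).
The state is a dict: "t": time; "joints": joint angles; "joint_vel": joint speeds; "tau": joint torques, N m; "tcp_pos": TCP position; "tool_rot": TCP orientation; "contact_force": force on the tool from outside, world axes, zero at the start; "wrist_torque": the same for the moment, N m; "opening": finger opening in mm; "gripper_force": force on a finger pad.
Only numpy, scipy, OpenCV 4.12 (cv2) and the standard library are available. Lean on these libraries where they do the work, as an engineer would, in place of code of your own. Each camera call takes 0.05 s, during which the arm holds its last target. There are 200 camera calls.

## Task

Pull back the sprung orange collar of the terminator plug to unlock it, draw that plug out of its transmitter's socket, and lay it down gently, without dropping it, in the empty long foam bed of the aluminium case so that it lies flat along the bed. Let go of it there; leave the blue-collared plug locked in its socket and the receivers standing in their slots.

Things in the scene. Friction and masses are not known exactly. Their poses are not given: they have to be found in the camera images.
- orange_unit: The transmitter that holds the orange plug: dark grey box, fixed, 120 mm deep (x), 116 wide (y), 88 high; origin at the centre of its underside, z up. Its front (x = -60 mm) has a square socket, axis 52 mm above the table; the plug sticks out of it level, towards -x. A ledge 20 mm high in front (x = -172 to -60, y = -45 to 45 mm) carries the plug's discs.
- blue_unit: The same transmitter with the blue plug, 150 to 240 mm from the orange one's; either may be the nearer to the robot.
- orange_plug: Plug to remove, 0.28 kg, 152 mm long, level. Origin on its axis; +x points into the socket (draw out along -x). Black end disc, 64 mm across, at x = -31 to -21 mm; orange collar disc, 64 mm across, at x = 23 to 31 at rest; collar barrel, 23 mm thick, to x = 55; then a shaft up to 20 mm thick (nose 16 mm square) to the nose end at x = 121. Plugged in, the transmitter's front is at x = 76: 45 mm of nose inside.
- orange_collar (a joint): Orange collar's way back along the plug's -x towards the end disc: 0 at rest (locked), 0.012 m fully back at its stop. Spring 5 N at rest, 9 N fully back; from about 0.009 m the plug is unlocked. It springs forward when let go. Pulling on the collar disc or squeezing both discs together unlocks the plug, and it can be drawn out so; pulling on the end disc alone does not unlock it.
- orange_flange (a point): Centre of the orange collar disc's front face, towards the socket; 45 mm free in front of it. Above the barrel 20 mm of the disc can be taken from above: one finger in front of it, one behind the end disc, 62 mm apart at rest, 50 mm squeezed. The end disc has only 2 mm play while locked, so to squeeze fully the hand's middle must be 6 mm behind (-x of) the plug's origin, or be drawn back so far.
- orange_mid (a point): Point on the orange plug's axis at the middle of its 152 mm length (plug x = +45 mm). Axes as the plug's.
- blue_plug: Identical plug with a blue collar, in the other transmitter's socket. Same origin and axes. To be left alone.
- case: Open aluminium case, fixed to the table, 240 mm (its x) by 320 mm (its y), walls 45 mm high; origin at the centre of its underside, z up. At y = +60 mm it has the empty bed; along y = -78 mm a foam rack with five slots, three of them holding receivers.
- bed (a point): Centre of the floor of the empty dark bed in the case's light foam, 14 mm above the table. The bed is 190 mm long along its x, 84 mm wide along its y, with foam walls up to 26 mm above its floor (z up). The plug may lie with its nose either way; lying, its axis is 32 mm above the floor.
- receiver_1: Black belt receiver, 26 x 66 mm and 90 mm high, yellow patch on top, standing upright in a foam slot of the case; origin at the centre of its underside. To be left alone.
- receiver_2: Black belt receiver, 26 x 66 mm and 90 mm high, yellow patch on top, standing upright in a foam slot of the case; origin at the centre of its underside. To be left alone.
- receiver_3: Black belt receiver, 26 x 66 mm and 90 mm high, yellow patch on top, standing upright in a foam slot of the case; origin at the centre of its underside. To be left alone.
- blue_collar (a joint): How far the blue collar is pulled back, as for the orange one; 0 at rest. To be left alone.

How it is judged (in metres and radians):
On the way, in this order (a step that is already met when the one before it is completed fails the run):
1. the orange collar is pulled back while its plug is still in the socket (value of joint orange_collar above 0.006 m and x of orange_plug in the frame of orange_unit above -0.16 m), for 0.02 s.
2. the orange plug's nose is clear of its transmitter (x of orange_plug in the frame of orange_unit below -0.183 m), for 0.1 s.
At the end, for the whole second after the job is handed in: Orange plug released, at rest on the bed floor: middle within 30 mm along, 20 mm across, axis 22-42 mm above the floor, within 0.3 rad of the bed (nose either way), collar forward. Blue plug within 12 mm of its start, collar forward; receivers within 20 mm and 0.2 rad of upright (x of orange_mid in the frame of bed between -0.03 and 0.03 m and y of orange_mid in the frame of bed between -0.02 and 0.02 m and z of orange_mid in the frame of bed between 0.022 and 0.042 m and angle between the x axis of orange_plug and the x axis of bed, either way round below 0.3 rad and linear speed of orange_plug below 0.02 m/s and value of joint each of orange_collar, blue_collar below 0.003 m and distance of blue_plug from where it was at the start of the episode below 0.012 m and distance of each of receiver_1, receiver_2, receiver_3 from where it was at the start of the episode below 0.02 m and angle between each of receiver_1, receiver_2, receiver_3's own z axis and vertical below 0.2 rad); the robot touches nothing.
It fails at once if the blue plug is unlocked or pulled (moved more than 12 mm, or its collar back more than 8 mm) (distance of blue_plug from where it was at the start of the episode above 0.012 m or value of joint blue_collar above 0.008 m).
It fails at once if a receiver is knocked over or lifted out (tilted over 0.35 rad or moved over 30 mm) (distance of any of receiver_1, receiver_2, receiver_3 from where it was at the start of the episode above 0.03 m or angle between any of receiver_1, receiver_2, receiver_3's own z axis and vertical above 0.35 rad).
It fails at once if the orange plug is dropped (moves faster than 0.6 m/s near the bed with no finger on it) (linear speed of orange_plug above 0.6 m/s and horizontal distance between orange_mid and bed below 0.15 m and contact force between the fingers and orange_plug below 0.3 N).
It also fails if it takes over 43 s, if anything falls off the work surface, if the arm or the gripper's body presses on something with over 40 N, if the wrist force passes 120 N, or if a joint passes its speed limit or range.

## Working session

There is one attempt and no reset: what is moved stays moved. The work goes in short steps, Python scripts to look and compute and a tool call to move; the robot and the scene stay as the last step left them, time stands still between calls to the robot, and variables do not carry over. Pictures are saved under pics/ and viewed, at most 10 in all, crops included, and the job is handed in when it is done.

Besides the shell and the picture viewer there is one more tool, called after "Call:" in YAML: its name, and indented under it one key for each argument. apply_moves: Moves the arm, as the interface text tells. Its arguments: {"type":"object","properties":{"targets":{"type":"array"},"fingers":{"type":"number"}},"required":["targets"]}

```bash
mkdir -p pics; cat > h.py <<'E'
import numpy as np, cv2
from station import arm
Q=["orange_unit","blue_unit","orange_plug","orange_flange","orange_mid","blue_plug","case","bed","receiver_1"]
def px(p): return p["xy"][0]*640,p["xy"][1]*480
def look(cams=("side","top"),qs=Q,save=None):
    out={}
    for c in cams:
        f=arm.grab_frame(c)
        if save: cv2.imwrite(f"pics/{save}_{c}.png",f["image"][:,:,::-1])
        for q in qs:
            out[c,q]=[(np.round(px(m),1),round(m["conf"],2)) for m in arm.mark_of(f,q)[:4]]
        out[c]=f
    return out
def tri(fs,uvs):
    A=[];b=[]
    for f,(u,v) in zip(fs,uvs):
        K=np.array([[f["fx"],0,f["cx"]],[0,f["fy"],f["cy"]],[0,0,1]])
        P=K@np.c_[f["R"],f["t"]]
        A+= [u*P[2]-P[0],v*P[2]-P[1]]
    A=np.array(A);return np.linalg.lstsq(A[:,:3],-A[:,3],rcond=None)[0]
def onplane(f,uv,z):
    R=np.array(f["R"]);t=np.array(f["t"])
    d=R.T@np.array([(uv[0]-f["cx"])/f["fx"],(uv[1]-f["cy"])/f["fy"],1]);o=-R.T@t
    return o+d*(z-o[2])/d[2]
E
python3 - <<'E'
from h import *
o=look(save="a")
for k,v in o.items():
    if isinstance(k,tuple): print(k,v)
Z=dict(orange_unit=0,blue_unit=0,orange_plug=52,orange_flange=52,orange_mid=52,blue_plug=52,case=0,bed=14,receiver_1=20)
for q in Q:
    for c in("side","top"):
        if o[c,q]: print(q,c,onplane(o[c],o[c,q][0][0],Z[q]).round(1))
    if o["side",q] and o["top",q]: print(q,"tri",tri([o["side"],o["top"]],[o["side",q][0][0],o["top",q][0][0]]).round(1))
s=arm.state();print(s["t"],s["tcp_pos"],s["tool_rot"],s["opening"])
E
```

```text
('side', 'orange_unit') [(array([320.4, 195.6]), 0.61)]
('side', 'blue_unit') [(array([244.9, 196.5]), 0.89)]
('side', 'orange_plug') [(array([343.9, 208.3]), 0.74)]
('side', 'orange_flange') [(array([330.9, 198.6]), 0.7)]
('side', 'orange_mid') [(array([332.4, 195.8]), 0.6)]
('side', 'blue_plug') [(array([251.3, 206.2]), 0.69)]
('side', 'case') [(array([346.8, 347. ]), 0.91)]
('side', 'bed') [(array([320.1, 353.9]), 0.81), (array([247.7, 198.2]), 0.31)]
('side', 'receiver_1') [(array([357.4, 295.3]), 0.95), (array([381.2, 324.3]), 0.91), (array([408.4, 356.8]), 0.67), (array([337.6, 206.8]), 0.57)]
('top', 'orange_unit') [(array([165.3, 214.3]), 0.64)]
('top', 'blue_unit') [(array([141.4, 310.3]), 0.94), (array([463.1, 218.3]), 0.3)]
('top', 'orange_plug') [(array([229.7, 208.4]), 0.66)]
('top', 'orange_flange') [(array([213.2, 209. ]), 0.81)]
('top', 'orange_mid') [(array([201.2, 211.3]), 0.88)]
('top', 'blue_plug') [(array([199.5, 322.7]), 0.73), (array([213.5, 209.9]), 0.33)]
('top', 'case') [(array([428.6, 270.3]), 0.74), (array([464.1, 217.6]), 0.59)]
('top', 'bed') [(array([44
[... 543 characters left out ...]
op [645.3 196.5  52. ]
orange_flange tri [638.7 196.4  57. ]
orange_mid side [645.5 214.7  52. ]
orange_mid top [641.4 219.2  52. ]
orange_mid tri [645.2 219.4  48.9]
blue_plug side [444.7 228.   52. ]
blue_plug top [434.3 219.   52. ]
blue_plug tri [439.3 215.1  61.5]
case side [ 525.6 -217.6    0. ]
case top [ 524.  -214.1    0. ]
case tri [ 525.7 -215.1   -2.8]
bed side [ 468.1 -230.1   14. ]
bed top [ 468.6 -231.4   14. ]
bed tri [ 468.1 -231.    15. ]
receiver_1 side [ 588.1 -109.1   20. ]
receiver_1 top [ 601.4 -191.5   20. ]
receiver_1 tri [ 572.  -173.6   84.5]
1.0 [195.36057063 698.18704353 218.63450234] [1.35963694e-01 9.90713820e-01 1.47835768e-05 2.71753784e-05] 92.96694035953072
```

View pics/a_top.png

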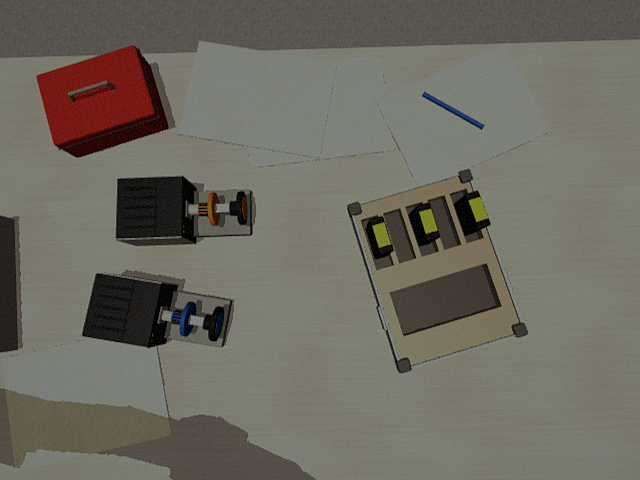

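View pics/a_side.png

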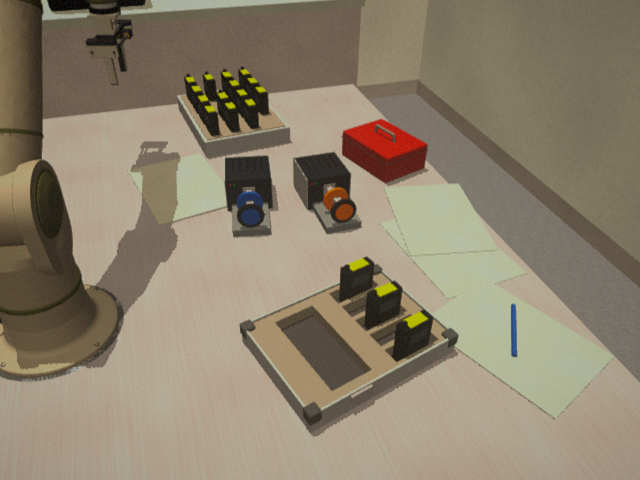

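The top view shows the orange collar at (209,208), its end disc at (240,207) and the bed around (445,298). The plug points along about +y, and the receivers stand at (378,237), (425,222) and (472,212). I'll move over the plug.

Call:
apply_moves:
  targets: [-0.0324,-0.022,0,0,0,0,-0.0324,-0.022,0,0,0,0,-0.0324,-0.022,0,0,0,0,-0.0324,-0.022,0,0,0,0,-0.0324,-0.022,0,0,0,0,-0.0324,-0.022,0,0,0,0,-0.0324,-0.022,0,0,0,0,-0.0324,-0.022,0,0,0,0]
  fingers: 1

```text
t: 1.67
tcp_pos: [398.5, 457.4, 218.9]
tool_rot: [0.136, 0.991, 0.0, 0.0]
contact_force: [0.8, -0.8, 0.5]
opening: 92.7
gripper_force: 0.0
```

Call:
apply_moves:
  targets: [-0.0324,-0.022,0,0,0,0,-0.0324,-0.022,0,0,0,0,-0.0324,-0.022,0,0,0,0,-0.0324,-0.022,0,0,0,0,-0.0324,-0.022,0,0,0,0,-0.0324,-0.022,0,0,0,0,-0.0324,-0.022,0,0,0,0,-0.0324,-0.022,0,0,0,0]

```text
t: 2.33
tcp_pos: [600.9, 217.9, 218.9]
tool_rot: [0.136, 0.991, 0.0, 0.0]
contact_force: [0.8, -0.0, 0.2]
opening: 93.1
gripper_force: 0.0
```

Call:
apply_moves:
  targets: [-0.0324,-0.022,0,0,0,0,-0.0324,-0.022,0,0,0,0,0,0,0,0,0,-0.09,0,0,0,0,0,-0.09,0,0,0,0,0,-0.09,0,0,0,0,0,0]

```text
t: 2.83
tcp_pos: [650.5, 159.2, 218.6]
tool_rot: [-0.0, 1.0, 0.0, -0.0]
contact_force: [0.1, -0.1, 0.3]
opening: 93.1
gripper_force: 0.0
```

```bash
cat >> h.py <<'E'
from scipy.spatial.transform import Rotation as Ro
def wrist(save=None):
    s=arm.state();f=arm.grab_frame("wrist")
    if save: cv2.imwrite(f"pics/{save}.png",f["image"][:,:,::-1])
    T=np.eye(4);T[:3,:3]=Ro.from_quat(s["tool_rot"]).as_matrix();T[:3,3]=s["tcp_pos"]
    M=np.linalg.inv(T@np.array(f["tool_from_camera"]))
    f["R"]=M[:3,:3];f["t"]=M[:3,3];return s,f
E
python3 - <<'E'
from h import *
s,f=wrist("w1");print(s["t"],s["tcp_pos"],s["tool_rot"],np.linalg.inv(np.r_[np.c_[f["R"],f["t"]],[[0,0,0,1]]])[:3,3])
for q,z in dict(orange_unit=0,orange_plug=52,orange_flange=52,orange_mid=52).items():
    for m in arm.mark_of(f,q)[:2]: print(q,m["conf"],np.round(px(m)),onplane(f,px(m),z).round(1))
E
```

```text
2.8333 [650.48259746 159.19094667 218.59208768] [-2.15098433e-04  9.99999975e-01  6.23209994e-05 -9.52721865e-06] [573.5688323  159.0986658  386.48695125]
orange_unit 0.97 [452. 208.] [645.3 305.1   0. ]
orange_unit 0.2 [327. 221.] [659.9 166.5   0. ]
orange_plug 0.74 [330. 220.] [646.9 167.8  52. ]
orange_flange 0.65 [368. 219.] [646.7 205.   52. ]
orange_mid 0.8 [379. 216.] [643.9 215.1  52. ]
```

View pics/w1.png

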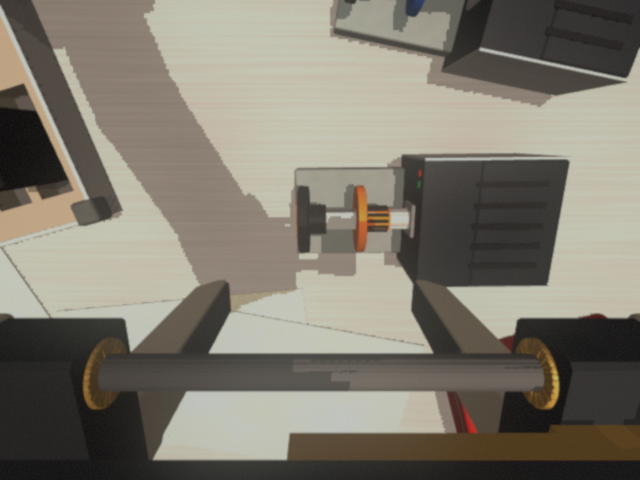

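The wrist view shows the plug's discs at columns 304 and 361, with the axis at row 219 and almost no yaw. Both agree with the network's points. I'll descend to just above the discs and check there.

Call:
apply_moves:
  targets: [0.001,0.0018,0.03,0,0,0,0.001,0.0018,0.03,0,0,0,0.001,0.0018,0.03,0,0,0,0.001,0.0018,0.03,0,0,0,0,0,0,0,0,0]

```text
t: 3.5
tcp_pos: [642.9, 166.9, 93.4]
tool_rot: [0.001, 1.0, -0.001, -0.004]
contact_force: [-1.3, 0.4, 0.2]
opening: 93.0
gripper_force: 0.0
```

```bash
python3 - <<'E'
from h import *
s,f=wrist("w2");print(s["t"],s["tcp_pos"])
for q,z in dict(orange_unit=0,orange_plug=52,orange_flange=52,orange_mid=52).items():
    for m in arm.mark_of(f,q)[:1]: print(q,m["conf"],np.round(px(m)),onplane(f,px(m),z).round(1))
o=look(("side",),["orange_plug"],"b")
cv2.imwrite("pics/b_crop.png",cv2.resize(o["side"]["image"][130:260,250:420,::-1],None,fx=3,fy=3))
E
```

```text
3.5 [642.92514925 166.89231117  93.40482485]
orange_unit 0.91 [501. 248.] [645.6 305.4   0. ]
orange_plug 0.6 [322. 274.] [647.  167.4  52. ]
orange_flange 0.97 [373. 272.] [645.4 199.7  52. ]
orange_mid 0.76 [398. 272.] [645.9 215.5  52. ]
```

View pics/w2.png

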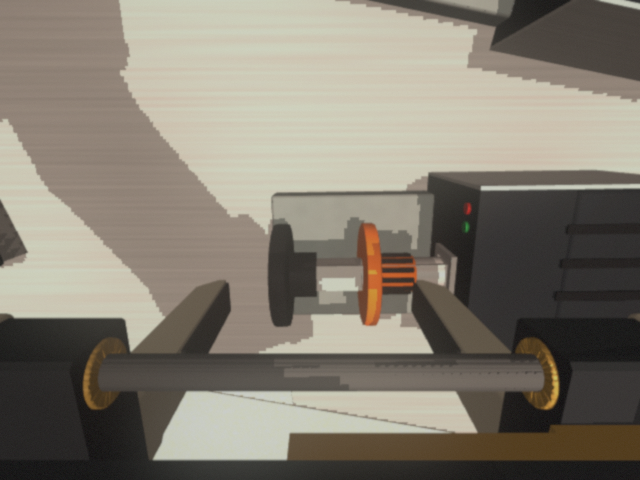

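The flange is at y≈200 and the plug origin at (646,169). The fingers straddle both discs, so I'll descend and squeeze.

Call:
apply_moves:
  targets: [0.0005,0,0.016,0,0,0,0,0,0.0155,0,0,0,0,0,0,0,0,0,0,0,0,0,0,0]

```text
t: 4.18
tcp_pos: [645.8, 166.8, 67.6]
tool_rot: [0.002, 1.0, -0.0, -0.0]
contact_force: [0.2, 0.2, 0.2]
opening: 93.0
gripper_force: 0.0
```

Call:
apply_moves:
  targets: [0,-0.0005,0,0,0,0,0,-0.0005,0,0,0,0,0,-0.0005,0,0,0,0,0,-0.0005,0,0,0,0,0,-0.0005,0,0,0,0]
  fingers: -1

```text
t: 4.6
tcp_pos: [646.3, 165.3, 67.8]
tool_rot: [0.001, 1.0, 0.001, 0.001]
contact_force: [-0.3, 6.1, 2.3]
opening: 64.4
gripper_force: 3.7
```

Call:
apply_moves:
  targets: [0,-0.0005,0,0,0,0,0,-0.0005,0,0,0,0,0,-0.0005,0,0,0,0,0,0,0,0,0,0,0,0,0,0,0,0,0,0,0,0,0,0]

```text
t: 5.1
tcp_pos: [646.2, 162.8, 67.6]
tool_rot: [0.001, 1.0, 0.0, 0.0]
contact_force: [-1.2, 0.7, 6.0]
opening: 49.4
gripper_force: 30.0
```

Fully squeezed: the opening is 49 mm at 30 N. Now I'll draw it out.

Call:
apply_moves:
  targets: [0,-0.005,0,0,0,0,0,-0.008,0,0,0,0,0,-0.008,0,0,0,0,0,-0.008,0,0,0,0,0,-0.008,0,0,0,0,0,-0.01,0,0,0,0,0,-0.01,0,0,0,0,0,-0.01,0,0,0,0]

```text
t: 5.77
tcp_pos: [644.8, 93.8, 66.5]
tool_rot: [0.002, 1.0, -0.001, -0.001]
contact_force: [0.2, 0.2, -3.6]
opening: 49.3
gripper_force: 30.0
```

```bash
python3 - <<'E'
from h import *
s,f=wrist("w3");print(s["t"],s["tcp_pos"],s["contact_force"],s["opening"])
f=arm.grab_frame("top")
# bed orientation: bed region = dark area; fit min-area rect inside case
g=cv2.cvtColor(f["image"],cv2.COLOR_RGB2HSV)
m=np.zeros((480,640),np.uint8);v=f["image"].max(2);sat=g[:,:,1]
print(f["image"][298,445],f["image"][345,430],f["image"][285,385])
lab=((v<115)).astype(np.uint8)
n,L,st,_=cv2.connectedComponentsWithStats(lab,connectivity=4)
l=L[298,445];print(st[l])
ys,xs=np.where(L==l)
r=cv2.boxPoints(cv2.minAreaRect(np.c_[xs,ys].astype(np.float32)));print(r)
for z in (14,40): 
    P=np.array([onplane(f,p,z) for p in r]);print(P.round(1),P.mean(0).round(1))
C=[(354,208),(465,176),(520,330),(403,366)]
print([onplane(f,c,45).round() for c in C])
for m in arm.mark_of(f,"bed"): print(m, onplane(f,px(m),14))
E
```

```text
5.7667 [644.75372604  93.77286332  66.50684967] [ 0.22063888  0.17982965 -3.577427  ] 49.32886876281762
[90 83 71] [163 156 129] [113 100  85]
[ 358  209  143  127 6795]
[[355.54453 221.36069]
 [462.689   186.92136]
 [500.90518 305.81613]
 [393.7607  340.25546]]
[[ 622.1  -73.4   14. ]
 [ 686.  -286.6   14. ]
 [ 452.6 -344.2   14. ]
 [ 392.6 -138.4   14. ]] [ 538.3 -210.7   14. ]
[[ 617.3  -71.8   40. ]
 [ 679.3 -278.5   40. ]
 [ 453.  -334.3   40. ]
 [ 394.8 -134.8   40. ]] [ 536.1 -204.8   40. ]
[array([642., -69.,  45.]), array([ 699., -283.,   45.]), array([ 409., -364.,   45.]), array([ 349., -149.,   45.])]
{'xy': [0.6906, 0.6165], 'conf': 0.78} [ 473.63435614 -233.7723645    14.        ]
```

View pics/w3.png

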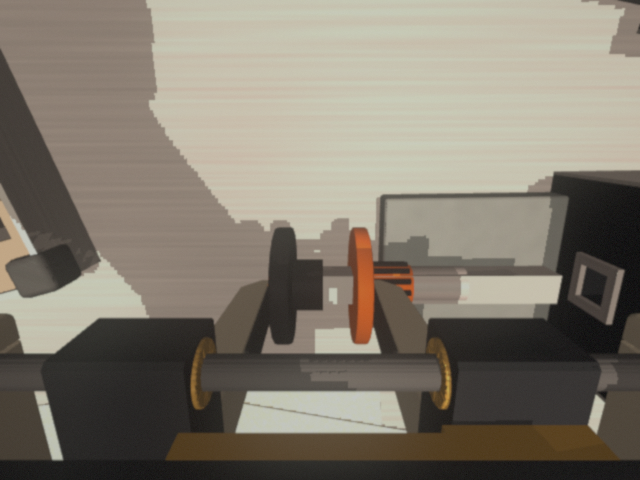

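The plug is out and level in the grip, with its nose at col 560, clear of the socket. The bed is at about (468,-231) and its axis is turned by 0.265 rad. I'll lift and carry it there.

Call:
apply_moves:
  targets: [0,0,-0.01,0,0,0,0,0,-0.02,0,0,0,0,0,-0.025,0,0,0,0,0,-0.025,0,0,0,0,0,-0.025,0,0,0,0,0,-0.025,0,0,0,0,0,-0.015,0,0,0,0,0,-0.005,0,0,0]

```text
t: 6.58
tcp_pos: [646.6, 96.8, 220.6]
tool_rot: [0.001, 1.0, 0.001, 0.002]
contact_force: [0.9, 0.1, -2.7]
opening: 49.4
gripper_force: 30.0
```

Call:
apply_moves:
  targets: [0.004,-0.009,0,0,0,0,0.008,-0.018,0,0,0,0,0.01,-0.023,0,0,0,0,0.01,-0.023,0,0,0,0,0.01,-0.023,0,0,0,0,0.01,-0.023,0,0,0,0,0.01,-0.023,0,0,0,0,0.01,-0.023,0,0,0,0]

```text
t: 7.25
tcp_pos: [571.1, -70.3, 215.6]
tool_rot: [0.001, 1.0, -0.0, -0.001]
contact_force: [-0.1, -0.8, -2.7]
opening: 49.3
gripper_force: 30.0
```

Call:
apply_moves:
  targets: [0.01,-0.023,0,0,0,0,0.01,-0.023,0,0,0,0,0.01,-0.023,0,0,0,0,0.01,-0.023,0,0,0,0,0.01,-0.023,0,0,0,0,0.01,-0.023,0,0,0,0,0.01,-0.023,0,0,0,0,0.01,-0.023,0,0,0,0]

```text
t: 7.92
tcp_pos: [490.6, -253.6, 215.7]
tool_rot: [0.001, 1.0, 0.0, -0.001]
contact_force: [0.5, 0.1, -2.6]
opening: 49.7
gripper_force: 30.0
```

Call:
apply_moves:
  targets: [0.006,-0.014,0,0,0,0,0.003,-0.006,0,0,0,0,0,0,0,0,0,-0.065,0,0,0,0,0,-0.07,0,0,0,0,0,-0.07,0,0,0,0,0,-0.06,0,0,0,0,0,0,0,0,0,0,0,0]

```text
t: 8.58
tcp_pos: [483.2, -272.0, 216.4]
tool_rot: [-0.13, 0.992, 0.001, -0.0]
contact_force: [-0.8, 1.0, -3.2]
opening: 49.7
gripper_force: 30.0
```

```bash
python3 - <<'E'
from h import *
s,f=wrist("w4");print(s["t"],s["tcp_pos"],Ro.from_quat(s["tool_rot"]).as_matrix().round(3),s["opening"])
for m in arm.mark_of(f,"bed"): print("bed",m,onplane(f,px(m),14))
for m in arm.mark_of(f,"orange_mid")[:2]: print("mid",m,onplane(f,px(m),s["tcp_pos"][2]-15))
E
```

```text
8.5833 [ 483.17512302 -271.97141687  216.42451575] [[-0.966 -0.258 -0.001]
 [-0.258  0.966  0.001]
 [ 0.001  0.001 -1.   ]] 49.73597412663244
bed {'xy': [0.5672, 0.4446], 'conf': 0.78} [ 469.08514167 -228.63832679   14.        ]
mid {'xy': [0.6466, 0.5875], 'conf': 0.89} [ 468.64901272 -222.19395516  201.42451575]
```

View pics/w4.png

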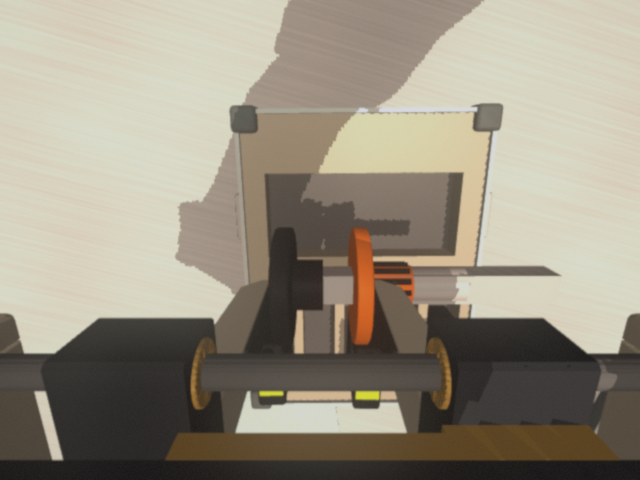

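The bed (row ~213) and the plug are parallel, and the plug's middle is about 8 mm too far along +y. I'll correct that and lower.

Call:
apply_moves:
  targets: [0.001,-0.004,0.012,0,0,0,0.001,-0.0037,0.022,0,0,0,0,0,0.022,0,0,0,0,0,0.022,0,0,0,0,0,0.022,0,0,0,0,0,0.02,0,0,0,0,0,0.014,0,0,0,0,0,0.006,0,0,0]

```text
t: 9.4
tcp_pos: [483.0, -280.0, 75.2]
tool_rot: [-0.13, 0.991, 0.001, -0.001]
contact_force: [-0.1, 0.1, -3.1]
opening: 49.4
gripper_force: 30.0
```

Call:
apply_moves:
  targets: [0,0,0.002,0,0,0,0,0,0.002,0,0,0,0,0,0.002,0,0,0,0,0,0,0,0,0,0,0,0,0,0,0]

```text
t: 9.82
tcp_pos: [484.0, -280.8, 71.8]
tool_rot: [-0.131, 0.991, -0.0, 0.001]
contact_force: [-0.5, -0.4, -3.4]
opening: 49.5
gripper_force: 30.0
```

```bash
python3 - <<'E'
from h import *
s,f=wrist("w5");print(s["t"],s["tcp_pos"],s["contact_force"],s["opening"])
for m in arm.mark_of(f,"bed"): print("bed",m,onplane(f,px(m),14))
for m in arm.mark_of(f,"orange_mid")[:2]: print("mid",m,onplane(f,px(m),s["tcp_pos"][2]-15))
E
```

```text
9.8167 [ 484.01396788 -280.77143701   71.83438626] [-0.48453234 -0.39426601 -3.44512411] 49.479236332642856
bed {'xy': [0.6219, 0.5285], 'conf': 0.56} [ 466.83627632 -231.70515703   14.        ]
mid {'xy': [0.648, 0.5919], 'conf': 0.97} [ 470.4997119  -230.18065419   56.83438626]
```

View pics/w5.png

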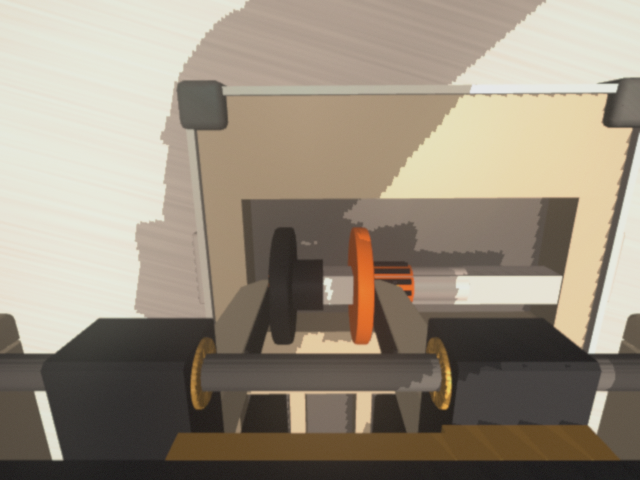

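The plug is inside the bed with its middle about 3 mm off across. I'll nudge it and lower until contact.

Call:
apply_moves:
  targets: [0.0015,0,0.002,0,0,0,0.0015,0,0.002,0,0,0,0,0,0.002,0,0,0,0,0,0.001,0,0,0,0,0,0,0,0,0,0,0,0,0,0,0]

```text
t: 10.47
tcp_pos: [480.7, -281.3, 64.0]
tool_rot: [-0.131, 0.991, 0.0, -0.0]
contact_force: [0.1, -0.3, -2.7]
opening: 49.3
gripper_force: 30.0
```

Call:
apply_moves:
  targets: [0,0,0.001,0,0,0,0,0,0.001,0,0,0,0,0,0,0,0,0,0,0,0,0,0,0]

```text
t: 10.8
tcp_pos: [480.8, -281.3, 62.1]
tool_rot: [-0.131, 0.991, 0.0, -0.0]
contact_force: [-0.5, -0.1, -2.2]
opening: 49.7
gripper_force: 30.0
```

Call:
apply_moves:
  targets: [0,0,0.0007,0,0,0,0,0,0,0,0,0,0,0,0,0,0,0]

```text
t: 11.05
tcp_pos: [480.9, -281.4, 61.7]
tool_rot: [-0.131, 0.991, -0.0, 0.0]
contact_force: [-0.7, 0.7, 2.0]
opening: 49.6
gripper_force: 30.0
```

Call:
apply_moves:
  targets: [0,0,0.0007,0,0,0,0,0,0,0,0,0,0,0,0,0,0,0]

```text
t: 11.3
tcp_pos: [481.0, -281.4, 61.5]
tool_rot: [-0.131, 0.991, -0.0, 0.0]
contact_force: [-1.4, 1.9, 9.5]
opening: 49.5
gripper_force: 30.0
```

It's seated on the floor (9.5 N upward). I'll release it.

Call:
apply_moves:
  targets: [0,0,-0.0005,0,0,0,0,0,0,0,0,0,0,0,0,0,0,0,0,0,0,0,0,0,0,0,0,0,0,0,0,0,0,0,0,0]
  fingers: 1

```text
t: 11.8
tcp_pos: [480.8, -281.5, 61.1]
tool_rot: [-0.131, 0.991, -0.0, -0.0]
contact_force: [0.5, -0.6, -0.1]
opening: 84.8
gripper_force: 0.0
```

Call:
apply_moves:
  targets: [0,0,-0.004,0,0,0,0,0,-0.012,0,0,0,0,0,-0.025,0,0,0,0,0,-0.035,0,0,0,0,0,-0.035,0,0,0,0,0,-0.03,0,0,0,0,0,0,0,0,0,0,0,0,0,0,0]

```text
t: 12.47
tcp_pos: [481.5, -281.9, 204.2]
tool_rot: [-0.131, 0.991, -0.001, 0.002]
contact_force: [-0.4, 0.1, 0.1]
opening: 93.2
gripper_force: 0.0
```

```bash
python3 - <<'E'
from h import *
s,f=wrist("w6");print(s["t"],s["tcp_pos"],s["contact_force"],s["opening"])
for q,z in dict(bed=14,orange_mid=46,orange_plug=46,orange_flange=46).items():
  for m in arm.mark_of(f,q)[:1]: print(q,m["conf"],px(m),onplane(f,px(m),z).round(1))
E
```

```text
12.4667 [ 481.50944756 -281.86706939  204.19814764] [-0.40743795  0.05003084  0.1355626 ] 93.15571943535518
bed 0.72 (371.008, 218.208) [ 469.  -231.8   14. ]
orange_mid 0.91 (371.584, 220.704) [ 465.5 -236.8   46. ]
orange_plug 0.56 (321.472, 225.31199999999998) [ 482.  -281.3   46. ]
orange_flange 0.64 (355.008, 223.68) [ 472.3 -251.1   46. ]
```

View pics/w6.png

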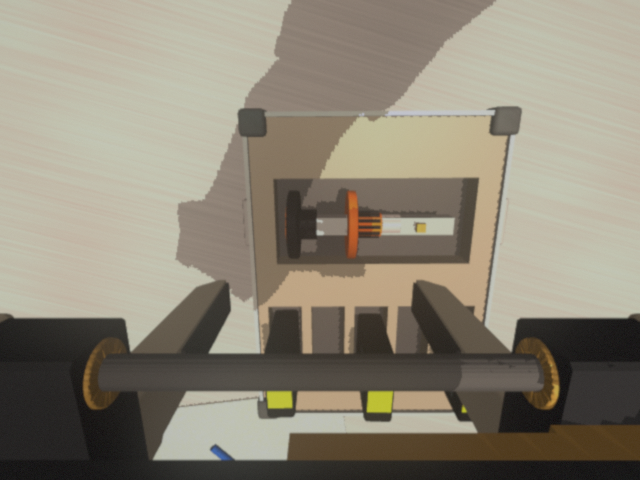

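The plug lies in the bed between cols 287 and 455, centred at about row 224. Its collar is forward and its middle is within 6 mm of the bed centre.

```bash
python3 -c "
from station import arm
print(arm.finish_job())"
```

```text
the job is handed in; nothing more can be done
None
```

The orange plug was unlocked, drawn out and laid flat in the bed, about 6 mm off centre by the wrist camera, and the job is handed in at about 12.5 s on the robot's clock. No verdict came back, and I took no final picture of the blue plug (the arm never came near it).

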